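# Fold the trivet and put it away in its tray

### The arm

A 7-joint arm with a two-finger parallel gripper is mounted at the origin on the work surface. World frame = base frame: x ahead of the robot, y to its left, z up, the work surface at z = 0. Lengths are in m, angles in rad, forces in N, time in s.
With the tool pointing down it reaches from about 0.4 to 0.875 m from the base axis. Payload 19.3 kg.
Tool frame: the origin (TCP) lies at the very end of the fingers, on their centre line; the grasp point (between the pads) lies 19 mm behind it; z points along the fingers, y is the line along which they close (so a half turn about z gives the same grasp; the last joint's range is limited). The gripper opens to 85 mm and grips with 20 to 120 N. Pads are 22 mm wide; open, the fingers measure 114 mm over their backs; the gripper's body (76 mm by 85 mm) begins 54 mm behind the grasp point. The pads swing forward as they close: fully open they stand 13 mm farther back than shut.
Start: joints at [-1.213, 0.521, -0.036, 1.599, 0.021, 1.021, -0.113], TCP at [0.259, 0.569, 0.231] pointing down, gripper open.
Joint ranges: [-2.91, 2.91], [-0.3, 2.13], [-1.5, 1.42], [0.17, 2.43], [-1.26, 4.41], [0.16, 1.93], [-2.52, 2.52]. Speed limits (rad/s): [1.89, 1.89, 2.39, 2.39, 3.01, 3.01, 3.01].

### API

Orientations are given as [roll, pitch, yaw] about the fixed x, y, z axes, in that order (R = Rz(yaw) Ry(pitch) Rx(roll)).
In Python, from workcell import bot gives the robot as it stands.
- The arm moves only by the tool jog_arm, never from a script. Its argument "motion" is a list of rows, each a list of 5 numbers: the shift along the tool's x, y, z scaled (see below), then the turn about the tool's z scaled (see below), then the opening, from 0 (shut) to 1 (fully open). A call has 1 to 12 rows; each row shifts and turns the commanded pose from where the row before left it, along the tool's axes as they then stand; what a row does not reach is not made up. The controller multiplies each number of a shift by 30 mm and each number of a turn by 0.08 rad. A row lasts 1/10 s, in which the tool goes at most 50 mm and 8.59 degrees, less where a joint would pass 70% of its speed; a pose out of reach is approached as far as the arm can. A call with a number of a shift or a turn outside -1 to 1 is refused whole. A call with a gripper value outside its range is refused whole. The fingers move at their own pace and stop on an object; "newtons" is the grip in N (left out, the last holds). Time passes only in rows, so rows that do not move let the fingers close. It gives the time, the measured TCP pose, the force, the opening and the grip force at its end, in the units of the state.
- bot.observe(): the state, without advancing time (a new reading comes with each control period).
- bot.grab_frame(name): name is "scene" or "top" or "wrist"; returns a dict with "pixels" (400x640x3 uint8, red, green, blue), "fovy" (degrees; the focal length in pixels is half the picture's height over the tangent of half this angle, whatever the lens; pixels are square), "cx", "cy" (the principal point, pixels), "rvec" (rotation vector, rad) and "tvec" (3), from world to camera coordinates, as OpenCV has them; the wrist camera has in their place "mount" (4x4, takes a point from camera to tool coordinates, whose origin is the TCP and whose axes are the flange's). Camera axes: x right, y down, z forward; pixel columns grow to the right and rows downward; lengths in m; the calibration is good to about 2 mm. A picture is of the moment at which its call begins: read the wrist's pose just before it. There is no depth.
- bot.job_done(): hands the job in; it is judged then, once.
The state is a dict: "clock": time; "qpos": joint angles; "qd": joint speeds; "joint_efforts": joint torques, N m; "position": TCP position; "tool_rot": TCP orientation; "force": force on the tool from outside, world axes, zero at the start; "moment": the same for the moment, N m; "grip_width": finger opening in m; "finger_force": force on a finger pad.
Only numpy, scipy, OpenCV 4.12 (cv2) and the standard library are available. Lean on these libraries where they do the work, as an engineer would, in place of code of your own. Each camera call takes 0.05 s, during which the arm holds its last target. There are 200 camera calls.

### The job

Fold up the open three-bar bamboo trivet on the bench in its right order: first swing the short tail bar fully shut against the middle bar and let go, then swing that pair fully shut against the base bar and let go, so that all three bars lie snugly side by side. Then take the whole folded bundle across its three bars, lift it clear of the bench and set it down, not drop it, flat and straight in the middle of the dark storage tray, with its pull ring pointing out of the tray's open end. Leave it shut, let go of it, and leave the tea things where they stand.

Things in the scene. Friction and masses are not known exactly. Their poses are not given: they have to be found in the camera images.
- trivet: Folding trivet, 0.4 to 0.6 kg: three bamboo bars, each 16 mm wide, 30 mm tall, joined end to end by two vertical pins; opened it is a U about 190 mm square. This is the base bar (the heavy one): x along it from first pin to ring, y into the U, z up; origin on the underside, mid-U. Bars stay where left, under 1 N at the tip moves them; the whole can slide when pushed.
- middle_bar (a joint): Hinge of the first pin (base bar to middle bar), rad: 0 = middle bar parallel to the base bar with room for just the tail bar between them; it grows as the middle bar opens (counter-clockwise seen from above); starts between 1.3 and 1.9, limit 2.1.
- tail_bar (a joint): Hinge of the second pin (middle bar to tail bar), rad: 0 = tail bar shut against the inner face of the middle bar; it grows as it opens (counter-clockwise from above); starts between 1.3 and 1.9, limit 2.1.
- base_bar_centre (a point): Centre of the base bar, half-way up (15 mm). The bar is 166 mm long along its own x (83 mm each way); a 16 mm hinge block stands at its -x end.
- middle_bar_centre (a point): Centre of the middle bar, half-way up, 150 mm bar; x runs along it from the first pin to the second, y is towards its outer face (away from where the tail bar folds). From the first pin it lies 91 mm along x and 17 mm along y. Folded, the tail bar lies against its -y face, and the centrelines of neighbouring bars are 17 mm apart.
- tail_bar_centre (a point): Centre of the tail bar (130 mm, the shortest), half-way up; -x runs from the second pin to its free end, +y is the face that shuts against the middle bar and -y its outer face. The second pin is 73 mm along +x and 8.5 mm along +y, the free end 65 mm along -x.
- first_pin (a point): Axis of the first (base to middle) hinge pin, half-way up; axes those of the trivet.
- second_pin (a point): Axis of the second (middle to tail) hinge pin, half-way up; axes those of the middle bar.
- bundle_centre (a point): Centre of the bundle once folded (fixed to the base bar), half-way up at 15 mm; axes as the trivet: x along the bundle to the ring end. Folded it is 50 mm wide (y), 30 mm tall and reaches 91 mm each way along x, the ring sticking out beyond +x. Only when both hinges are shut is it the place to grasp.
- tray_floor (a point): Dark wooden storage tray, fixed: middle of its floor, 6 mm above the bench, z up. Board 215 mm (x) by 94 mm (y); walls 10 mm thick, rising 8 mm above the floor, along both long sides (74 mm between them) and across the -x end; the +x end has no wall: the open end.
- teapot: Bystander, not to be disturbed: terracotta teapot, 180 mm over spout and handle, 113 mm tall; origin at the centre of its underside.
- pitcher: Bystander, not to be disturbed: glass pitcher with a handle, 76 mm wide, 100 mm tall; origin at the centre of its underside.
- cup_near: Bystander, not to be disturbed: white porcelain cup, 64 mm wide, 55 mm tall, the one nearer the robot; origin at the centre of its underside.
- cup_far: Bystander, not to be disturbed: white porcelain cup, 64 mm wide, 55 mm tall, the one farther away; origin at the centre of its underside.
- tong: Bystander, not to be disturbed: bamboo tong, 150 mm long, 12 mm tall; origin at the centre of its underside.
- tea_tin: Bystander, not to be disturbed: tea tin, 70 mm wide, 100 mm tall; origin at the centre of its underside.
- rinse_bowl: Bystander, not to be disturbed: shallow porcelain bowl, 110 mm wide, 45 mm tall; origin at the centre of its underside.
- ring (a point): Centre of the flat steel pull ring (28 mm across, half-way up the bars) on the free end of the base bar, 106 mm along x from the base bar's centre: the feature that tells one end of the trivet from the other.
There are look-alikes about, which are no part of the job. Of the things shaped like the trivet, the wooden one is meant. There is more than one size of the part that bears tray_floor; the job needs the largest.

How it is judged:
By the outcome, as a careful person would: the job done as asked, in the order asked, and still so for the second after the job is handed in, with the robot touching nothing.
It also fails if it takes over 72 s, if anything falls off the work surface, if the arm or the gripper's body presses on something with over 40 N, if the wrist force passes 120 N, or if a joint passes its speed limit or range.

## Working session

There is one attempt and no reset: what is moved stays moved. The work goes in short steps, Python scripts to look and compute and a tool call to move; the robot and the scene stay as the last step left them, time stands still between calls to the robot, and variables do not carry over. Pictures are saved under pics/ and viewed, at most 10 in all, crops included, and the job is handed in when it is done.

Besides the shell and the picture viewer there is one more tool, called in YAML: its name, and indented under it one key for each argument. jog_arm: Moves the arm, as the interface text tells. Shifts and turns lie within -1 to 1; 1 stands for 30 mm of shift or 0.08 rad of turn. Its arguments: {"type":"object","properties":{"motion":{"type":"array","items":{"type":"array","items":{"type":"number"}}},"newtons":{"type":"number"}},"required":["motion"]}

```bash
mkdir -p pics
cat > h.py <<'E'
import numpy as np, cv2
from scipy.spatial.transform import Rotation as Ro
from workcell import bot
def shot(n):
    s=bot.observe(); f=bot.grab_frame(n); im=cv2.cvtColor(f["pixels"],cv2.COLOR_RGB2BGR)
    F=200/np.tan(np.radians(f["fovy"])/2); K=np.array([[F,0,f["cx"]],[0,F,f["cy"]],[0,0,1]])
    if "mount" in f:
        T=np.eye(4);T[:3,:3]=Ro.from_euler('xyz',s["tool_rot"]).as_matrix();T[:3,3]=s["position"]
        T=T@np.array(f["mount"]); R=T[:3,:3];c=T[:3,3]
    else:
        R=cv2.Rodrigues(np.array(f["rvec"],float))[0].T; c=-R@np.array(f["tvec"],float).ravel()
    return im,(K,R,c)
def ray(cam,uv,z):
    K,R,c=cam; uv=np.atleast_2d(uv).astype(float)
    d=(R@np.linalg.inv(K)@np.c_[uv,np.ones(len(uv))].T).T
    return c+d*((z-c[2])/d[:,2])[:,None]
def proj(cam,P):
    K,R,c=cam; q=(K@R.T@(np.atleast_2d(P)-c).T).T; return q[:,:2]/q[:,2:]
E
python3 - <<'E'
from h import *
for n in("top","scene"):
    im,c=shot(n); cv2.imwrite(f"pics/{n}0.png",im); print(n,c[2],c[1][:,2])
print(bot.observe())
E
```

```text
top [ 0.08939229 -0.01442836  1.80427508] [ 0.20129975  0.01253962 -0.97944942]
scene [ 0.8956491  -0.78279813  1.27893743] [-0.28289978  0.50851647 -0.81325194]
{'clock': 0.1, 'qpos': array([-1.21320983,  0.52193984, -0.03630576,  1.59992869,  0.02115882,
        1.0211178 , -0.11280961]), 'qd': array([ 1.04796293e-03, -2.36172168e-03, -8.38005426e-05, -1.82462264e-05,
        6.77935951e-04,  7.87344203e-05,  8.57247642e-04]), 'joint_efforts': array([ 3.99704804e-03, -9.28476405e+01,  1.98473856e+00, -3.70531261e+01,
        1.82422798e-02,  5.44932933e-03, -3.13310329e-05]), 'position': array([0.25919442, 0.56839376, 0.23080059]), 'tool_rot': array([-3.14058324e+00,  4.66582405e-05,  2.71374487e+00]), 'force': array([ 0.77994569, -0.15764094,  0.32055881]), 'moment': array([-0.05892395,  0.04657809, -0.01056076]), 'finger_force': 0.0, 'grip_width': 0.08542175977076279}
```

View pics/top0.png

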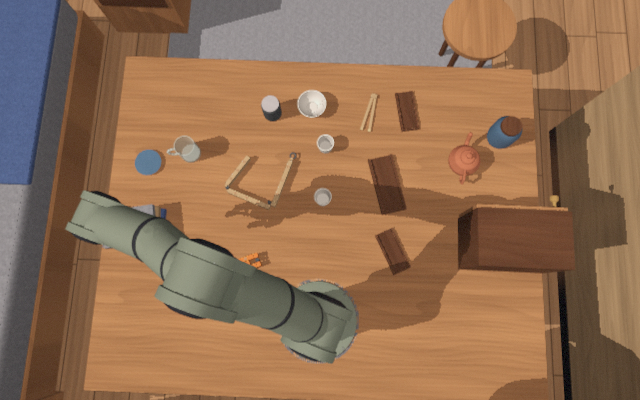

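View pics/scene0.png

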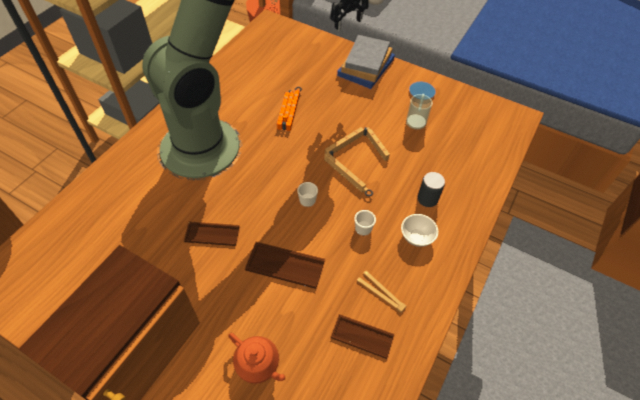

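Top view: the wooden open trivet has its ring at (296,154), first pin ≈(270,204), second pin ≈(228,188) and tail end ≈(249,157). The orange folded thing at (252,260) is the look-alike. There are three trays, at (407,111), (386,184) and (393,250). The middle one is clearly the largest. I'll confirm it in an enlarged crop.

Run:
```python
from h import *
im,c=shot("top"); cv2.imwrite("pics/crop1.png",cv2.resize(im[90:220,215:415],None,fx=4,fy=4,interpolation=cv2.INTER_CUBIC))
for n,p in dict(ring=(296,154),p1=(270,204),p2=(228,188),tail=(249,157)).items(): print(n,ray(c,p,.03)[0])
for p in [(407,111),(386,184),(393,250),(323,197),(326,143),(312,104),(370,112)]: print(p,ray(c,p,.006)[0])
# tray dark mask
hsv=cv2.cvtColor(im,cv2.COLOR_BGR2HSV)
m=((hsv[...,2]<110)&(hsv[...,1]>80)).astype(np.uint8); m[:, :360]=0; m[:,440:]=0; m[:85]=0;m[290:]=0
for k in cv2.findContours(m,0,2)[0]:
    if cv2.contourArea(k)>150:
        b=cv2.boxPoints(cv2.minAreaRect(k)); print(b.round(1).tolist(),ray(c,b,.010)[:,:2].round(3).tolist())
```

```text
ring [0.5952813  0.10408687 0.03      ]
p1 [0.40292126 0.18960219 0.03      ]
p2 [0.4566457  0.34724787 0.03      ]
tail [0.57719421 0.27816432 0.03      ]
(407, 111) [ 0.78897176 -0.31160511  0.006     ]
(386, 184) [ 0.49899048 -0.23460078  0.006     ]
(393, 250) [ 0.25511473 -0.26284642  0.006     ]
(323, 197) [ 0.44088885 -0.00226149  0.006     ]
(326, 143) [ 0.6495395  -0.00577163  0.006     ]
(312, 104) [0.80398136 0.05381018 0.006     ]
(370, 112) [ 0.77968259 -0.16991257  0.006     ]
[[374.8999938964844, 235.8000030517578], [392.5, 227.8000030517578], [410.3999938964844, 267.1000061035156], [392.79998779296875, 275.1000061035156]] [[0.304, -0.196], [0.336, -0.26], [0.196, -0.325], [0.165, -0.262]]
[[367.1000061035156, 160.89999389648438], [392.0, 154.3000030517578], [406.29998779296875, 208.89999389648438], [381.3999938964844, 215.39999389648438]] [[0.584, -0.162], [0.613, -0.255], [0.407, -0.31], [0.38, -0.219]]
[[394.8999938964844, 93.19999694824219], [411.70001220703125, 90.4000015258789], [418.1000061035156, 128.5], [401.20001220703125, 131.3000030517578]] [[0.858, -0.264], [0.872, -0.329], [0.719, -0.353], [0.705, -0.289]]
```

View pics/crop1.png

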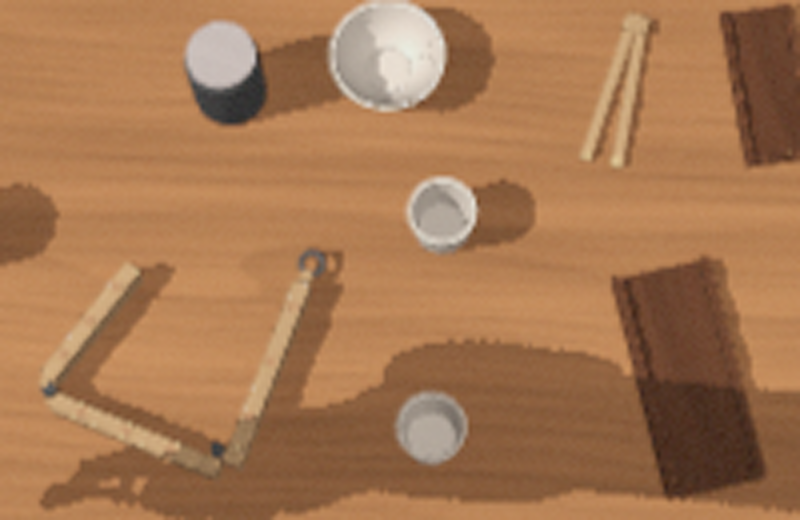

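The crop confirms it: the bamboo U is the trivet, with its ring at the far right end. The tray at (386,184) measures about 213×95 mm, so it is the 215×94 one. Now I'll move above the trivet and look from near.

jog_arm:
  motion:
    - [-1, -0.55, -0.2, 0, 0]
    - [-1, -0.55, -0.2, 0, 0]
    - [-1, -0.55, -0.2, 0, 0]
    - [-1, -0.55, -0.2, 0, 0]
    - [-1, -0.55, -0.2, 0, 0]
    - [-1, -0.55, -0.2, 0, 0]
    - [-1, -0.55, -0.2, 0, 0]
    - [-1, -0.55, -0.2, 0, 0]
    - [-1, -0.55, -0.2, 0, 0]
    - [-1, -0.55, -0.2, 0, 0]
    - [0, 0, 0, 0, 0]
    - [0, 0, 0, 0, 0]

```text
clock: 1.35
position: [0.464, 0.2937, 0.2912]
tool_rot: [-3.142, -0.0, 2.712]
force: [-0.1, 0.8, -0.6]
grip_width: -0.0003
finger_force: 0.0
```

Run:
```python
from h import *
im,c=shot("wrist"); cv2.imwrite("pics/w1.png",im); np.savez("w1.npz",K=c[0],R=c[1],c=c[2]); print(bot.observe()['position'],bot.observe()['tool_rot'],c[2],c[1][:,2])
```

```text
[0.46336724 0.2945077  0.29106618] [-3.14146050e+00 -5.23564766e-04  2.71401266e+00] [0.39375859 0.32598372 0.43380137] [ 0.27747563 -0.1276319  -0.95221708]
```

View pics/w1.png

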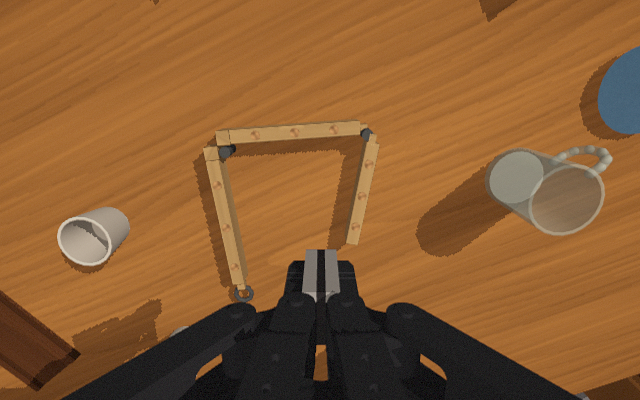

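The wrist view shows the whole trivet: first pin ≈(226,150), second pin ≈(367,133), tail end ≈(352,243), ring ≈(243,294). Computing the positions.

Run:
```python
from h import *
d=np.load("w1.npz");c=(d['K'],d['R'],d['c'])
P={k:ray(c,v,z)[0] for k,v,z in [("p1",(226,150),.03),("p2",(367,133),.03),("tailI",(346.5,243),.03),("tailO",(358,244),.03),("tb",(374,140),.03),("b0",(212,150),.03),("b1",(239,287),.03),("ring",(243,294),.015),("m0",(223,139),.03),("m1",(362,130),.03)]}
for k,v in P.items(): print(k,v[:2].round(4))
n=lambda a,b:np.linalg.norm(P[a][:2]-P[b][:2]).round(4)
print(n("p1","p2"),n("b0","b1"),n("tailI","tailO"),n("p2","tailO"),n("p1","ring"))
h=lambda a,b:np.arctan2(*(P[b]-P[a])[1::-1]).round(3)
print("base",h("b0","b1"),"mid",h("m0","m1"),"tail",h("tb","tailO"))
im=cv2.imread("pics/w1.png");
```

```text
p1 [0.4119 0.1971]
p2 [0.4619 0.3528]
tailI [0.5782 0.2771]
tailO [0.5855 0.2897]
tb [0.4726 0.3571]
b0 [0.4051 0.1823]
b1 [0.5774 0.1235]
ring [0.5962 0.1157]
m0 [0.3994 0.2002]
m1 [0.4564 0.3489]
0.1636 0.182 0.0146 0.1388 0.2015
base -0.329 mid 1.205 tail -0.538
```

jog_arm:
  motion:
    - [-0.93, 0.93, 0, 0, 0]
    - [-0.93, 0.93, 0, 0, 0]
    - [-0.93, 0.93, 0, 0, 0]
    - [0, 0, 1, 0.7, 0]
    - [0, 0, 1, 0.7, 0]
    - [0, 0, 1, 0, 0]
    - [0, 0, 1, 0, 0]
    - [0, 0, 1, 0, 0]
    - [0, 0, 1, 0, 0]
    - [0, 0, 1, 0, 0]
    - [0, 0, 1, 0, 0]
    - [0, 0, 0.6, 0, 0]

```text
clock: 2.6
position: [0.5728, 0.3363, 0.0306]
tool_rot: [-3.139, -0.002, 2.604]
force: [0.8, 0.4, 0.5]
grip_width: 0.0001
finger_force: 0.0
```

jog_arm:
  motion:
    - [0, 0, 0.4, 0, 0]
    - [0, 0, 0.3, 0, 0]
    - [0, 0, 0, 0, 0]

```text
clock: 2.9
position: [0.5744, 0.3356, 0.0118]
tool_rot: [-3.141, -0.0, 2.602]
force: [0.2, -0.8, 0.0]
grip_width: 0.0001
finger_force: 0.0
```

jog_arm:
  motion:
    - [0, -0.4, 0, 0, 0]
    - [-0.04, -0.14, 0, 0.5, 0]
    - [-0.04, -0.14, 0, 0.5, 0]
    - [-0.04, -0.14, 0, 0.5, 0]
    - [-0.04, -0.14, 0, 0.5, 0]
    - [-0.04, -0.14, 0, 0.5, 0]
    - [-0.04, -0.14, 0, 0.5, 0]
    - [-0.04, -0.14, 0, 0.5, 0]
    - [-0.04, -0.14, 0, 0.5, 0]
    - [-0.04, -0.14, 0, 0.5, 0]
    - [-0.04, -0.14, 0, 0.5, 0]
    - [-0.04, -0.14, 0, 0.5, 0]

```text
clock: 4.1
position: [0.547, 0.2822, 0.0123]
tool_rot: [-3.142, 0.0, 2.158]
force: [-0.4, 0.4, -0.2]
grip_width: -0.0001
finger_force: 0.2
```

jog_arm:
  motion:
    - [-0.04, -0.14, 0, 0.5, 0]
    - [-0.04, -0.14, 0, 0.5, 0]
    - [-0.04, -0.14, 0, 0.5, 0]
    - [-0.04, -0.14, 0, 0.5, 0]
    - [-0.04, -0.14, 0, 0.5, 0]
    - [-0.04, -0.14, 0, 0.5, 0]
    - [-0.04, -0.14, 0, 0.5, 0]
    - [-0.04, -0.14, 0, 0.5, 0]
    - [-0.04, -0.14, 0, 0.5, 0]
    - [-0.04, -0.14, 0, 0.5, 0]
    - [-0.04, -0.14, 0, 0.5, 0]
    - [0, 0, 0, 0, 0]

```text
clock: 5.3
position: [0.5093, 0.2527, 0.0123]
tool_rot: [-3.141, 0.0, 1.72]
force: [0.8, 0.8, 0.3]
grip_width: 0.0001
finger_force: 0.0
```

jog_arm:
  motion:
    - [-0.04, -0.14, 0, 0.5, 0]
    - [-0.04, -0.14, 0, 0.5, 0]
    - [-0.04, -0.14, 0, 0.5, 0]
    - [-0.04, -0.14, 0, 0.5, 0]
    - [-0.04, -0.14, 0, 0.5, 0]
    - [-0.04, -0.14, 0, 0.5, 0]
    - [-0.04, -0.14, 0, 0.5, 0]
    - [-0.04, -0.14, 0, 0.5, 0]
    - [-0.04, -0.14, 0, 0.5, 0]
    - [0, 0, 0, 0, 0]
    - [0, 0.4, 0, 0, 0]
    - [0, 0.4, -1, 0, 0]

```text
clock: 6.5
position: [0.4953, 0.2367, 0.0404]
tool_rot: [-3.139, 0.003, 1.363]
force: [-0.1, 1.0, 0.6]
grip_width: -0.0
finger_force: 0.0
```

jog_arm:
  motion:
    - [0, 0, -1, 0, 1]
    - [0, 0, -1, 0, 1]
    - [0, 0, -1, 0, 1]
    - [-0.7, 0, -1, 0, 1]
    - [-0.7, 0, -1, 0, 1]
    - [-0.7, 0, 0, 0, 1]
    - [0, 0, 0, 0, 1]

```text
clock: 7.2
position: [0.4832, 0.1732, 0.1931]
tool_rot: [3.14, -0.0, 1.359]
force: [0.6, 0.6, -0.2]
grip_width: 0.0854
finger_force: 0.0
```

Run:
```python
from h import *
im,c=shot("wrist"); cv2.imwrite("pics/w2.png",im); np.savez("w2.npz",K=c[0],R=c[1],c=c[2]); print(bot.observe()['position'],bot.observe()['tool_rot'])
```

```text
[0.48313887 0.17467122 0.19255801] [ 3.14100476e+00 -3.40690995e-04  1.36012021e+00]
```

View pics/w2.png

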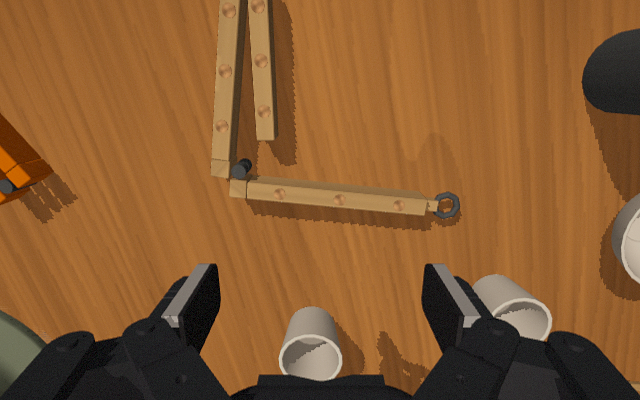

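The tail is nearly shut, with its free end at ≈(265,138) beside the middle bar, which runs x≈215–245. Working out where to squeeze.

Run:
```python
from h import *
d=np.load("w2.npz");c=(d['K'],d['R'],d['c'])
q=lambda u,v,z=.03: ray(c,(u,v),z)[0][:2]
for k,v in dict(mL0=(212,161),mL1=(219,10),mR0=(231,161),tO=(274,137),tI=(258,139),tO1=(271.5,10),p1=(243,168)).items(): print(k,q(*v).round(4))
L0,L1=q(212,161),q(219,10); a=L1-L0; print("mid h",np.arctan2(a[1],a[0]))
t=q(271.5,10)-q(274,137); print("tail h",np.arctan2(t[1],t[0]))
n=np.array([-a[1],a[0]])/np.linalg.norm(a); print("width at tail end",(q(274,137)-L0)@n, "along",(q(274,137)-L0)@a/np.linalg.norm(a))
b=q(425,206)-q(246,189);print("base h",np.arctan2(b[1],b[0]))
```

```text
mL0 [0.3935 0.208 ]
mL1 [0.4352 0.3214]
mR0 [0.41   0.2045]
tO [0.4524 0.2169]
tI [0.4384 0.2182]
tO1 [0.4752 0.3128]
p1 [0.4186 0.1961]
mid h 1.2185380462124917
tail h 1.3371709650130146
width at tail end -0.05223242095704662 along 0.028646150257943547
base h -0.31205856293697026
```

jog_arm:
  motion:
    - [0.8, -0.77, 0, 0.59, 1]
    - [0.8, -0.77, 0, 0.59, 1]
    - [0.83, -0.76, 0, 0.59, 1]
    - [0, 0, 1, 0, 1]
    - [0, 0, 1, 0, 1]
    - [0, 0, 1, 0, 1]
    - [0, 0, 1, 0, 1]
    - [0, 0, 0.8, 0, 1]
    - [0, 0, 0.5, 0, 1]
    - [0, 0, 0.5, 0, 1]
    - [0, 0, 0.3, 0, 1]
    - [0, 0, 0, 0, 1]

```text
clock: 8.45
position: [0.434, 0.2635, 0.0079]
tool_rot: [-3.14, 0.002, 1.22]
force: [0.1, 0.3, -0.3]
grip_width: 0.0854
finger_force: 0.0
```

jog_arm:
  motion:
    - [0, 0, 0, 0, 0.6]
    - [0, 0, 0, 0, 0.5]
    - [0, 0, 0, 0, 0.42]
    - [0, 0, 0, 0, 0.36]
    - [0, 0, 0, 0, 0.3]
    - [0, 0, 0, 0, 0.3]
    - [0, 0, 0, 0, 0.3]
    - [0, 0, 0, 0, 0.3]
  newtons: 25

```text
clock: 9.25
position: [0.4344, 0.2642, 0.0099]
tool_rot: [-3.141, -0.001, 1.22]
force: [-3.2, -0.2, 10.1]
grip_width: 0.0327
finger_force: 23.9
```

jog_arm:
  motion:
    - [0, 0, 0, 0, 0.6]
    - [0, 0, 0, 0, 0.7]
    - [0, 0, 0, 0, 0.7]
    - [0, 0, -0.5, 0, 0.7]
    - [0, 0, -1, 0, 0.7]
    - [0, 0, -1, 0, 0.7]
    - [0.9, -0.77, -0.3, 0, 0]
    - [0.9, -0.77, 0, 0, 0]
    - [0, 0, 0, 0, 0]
    - [0, 0, 0, 0, 0]
    - [0, 0, 0, 0, 0]

```text
clock: 10.35
position: [0.4098, 0.3296, 0.0932]
tool_rot: [3.141, 0.001, 1.219]
force: [0.1, 0.6, -0.2]
grip_width: 0.0002
finger_force: 0.0
```

Run:
```python
from h import *
im,c=shot("wrist"); np.savez("w3.npz",K=c[0],R=c[1],c=c[2]); im2,c2=shot("top"); cv2.imwrite("pics/w3.png",np.vstack([im[:400],cv2.resize(im2[120:220,200:360],(640,400))])[:,:].copy()[:, :]); 
a=cv2.imread("pics/w3.png"); cv2.imwrite("pics/w3.png",cv2.resize(a,(480,600))); print(bot.observe()['position'],bot.observe()['tool_rot'])
```

```text
[0.40998919 0.32943883 0.09322917] [3.14149256e+00 4.82076843e-04 1.21870170e+00]
```

View pics/w3.png

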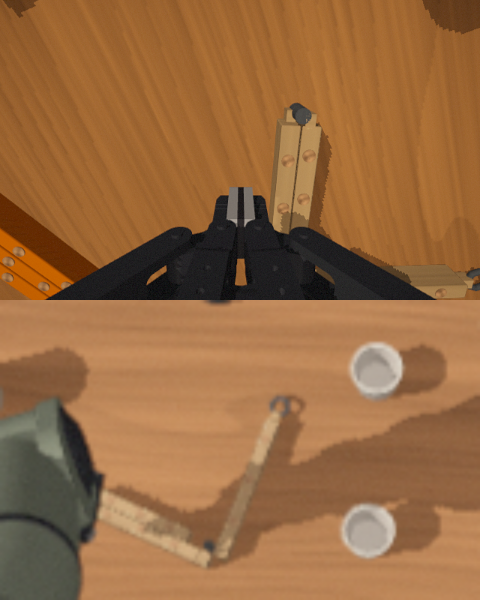

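The tail lies flush against the middle bar. Next I'll descend outside the middle bar and swing the pair.

jog_arm:
  motion:
    - [0, 0, 1, 0, 0]
    - [0, 0, 1, 0, 0]
    - [0, 0, 0.7, 0, 0]
    - [0, 0.2, 0, 0, 0]
    - [0, 0.2, 0, 0, 0]
    - [0.05, 0.167, 0, 0.5, 0]
    - [0.05, 0.167, 0, 0.5, 0]
    - [0.05, 0.167, 0, 0.5, 0]
    - [0.05, 0.167, 0, 0.5, 0]
    - [0.05, 0.167, 0, 0.5, 0]
    - [0.05, 0.167, 0, 0.5, 0]
    - [0.05, 0.167, 0, 0.5, 0]

```text
clock: 11.65
position: [0.4572, 0.3198, 0.0123]
tool_rot: [3.142, -0.0, 0.937]
force: [0.3, 1.5, 1.8]
grip_width: -0.0001
finger_force: 0.7
```

jog_arm:
  motion:
    - [0.05, 0.167, 0, 0.5, 0]
    - [0.05, 0.167, 0, 0.5, 0]
    - [0.05, 0.167, 0, 0.5, 0]
    - [0.05, 0.167, 0, 0.5, 0]
    - [0.05, 0.167, 0, 0.5, 0]
    - [0.05, 0.167, 0, 0.5, 0]
    - [0.05, 0.167, 0, 0.5, 0]
    - [0.05, 0.167, 0, 0.5, 0]
    - [0.05, 0.167, 0, 0.5, 0]
    - [0.05, 0.167, 0, 0.5, 0]
    - [0.05, 0.167, 0, 0.5, 0]
    - [0.05, 0.167, 0, 0.5, 0]

```text
clock: 12.85
position: [0.5097, 0.2865, 0.0123]
tool_rot: [-3.142, 0.0, 0.457]
force: [-0.5, 1.5, -0.1]
grip_width: 0.0001
finger_force: 0.4
```

Run:
```python
from h import *
im,c=shot("wrist"); np.savez("w4.npz",K=c[0],R=c[1],c=c[2]); cv2.imwrite("pics/w4.png",im); print(bot.observe()['position'],bot.observe()['tool_rot'])
```

```text
[0.51032248 0.28570529 0.01233454] [ 3.14098615e+00 -1.96148037e-04  4.53635075e-01]
```

View pics/w4.png

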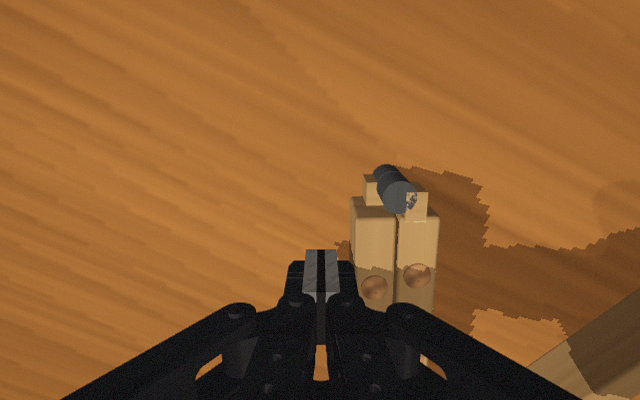

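The pair is swinging together. I'll continue.

jog_arm:
  motion:
    - [0.05, 0.167, 0, 0.5, 0]
    - [0.05, 0.167, 0, 0.5, 0]
    - [0.05, 0.167, 0, 0.5, 0]
    - [0.05, 0.167, 0, 0.5, 0]
    - [0.05, 0.167, 0, 0.5, 0]
    - [0.05, 0.167, 0, 0.5, 0]
    - [0.05, 0.167, 0, 0.5, 0]
    - [0.05, 0.167, 0, 0.5, 0]
    - [0.05, 0.167, 0, 0.5, 0]
    - [0.05, 0.167, 0, 0.5, 0]
    - [0.05, 0.167, 0, 0.5, 0]
    - [0.05, 0.167, 0, 0.5, 0]

```text
clock: 14.1
position: [0.5411, 0.2328, 0.0123]
tool_rot: [-3.142, -0.0, -0.023]
force: [0.4, 0.8, 0.7]
grip_width: -0.0
finger_force: 0.4
```

jog_arm:
  motion:
    - [0.05, 0.167, 0, 0.5, 0]
    - [0.05, 0.167, 0, 0.5, 0]
    - [0.05, 0.167, 0, 0.5, 0]
    - [0, 0, 0, 0, 0]
    - [0, -0.5, 0, 0, 0]
    - [0, -0.5, -0.5, 0, 0]
    - [-0.4, 0, -1, 0, 0]
    - [-1, 0, -1, 0, 0]
    - [-1, 0, -1, 0, 0]
    - [-1, 0, -1, 0, 1]
    - [-1, 0, -1, 0, 1]
    - [0, 0, 0, 0, 1]

```text
clock: 15.3
position: [0.4154, 0.269, 0.1797]
tool_rot: [-3.138, 0.0, -0.135]
force: [1.8, 1.0, -0.3]
grip_width: 0.0433
finger_force: 0.0
```

Run:
```python
from h import *
im,c=shot("wrist"); np.savez("w5.npz",K=c[0],R=c[1],c=c[2]); cv2.imwrite("pics/w5.png",im); print(bot.observe()['position'],bot.observe()['tool_rot'])
```

```text
[0.4167466  0.26858807 0.17857908] [-3.13894410e+00 -2.51405835e-04 -1.35425660e-01]
```

View pics/w5.png

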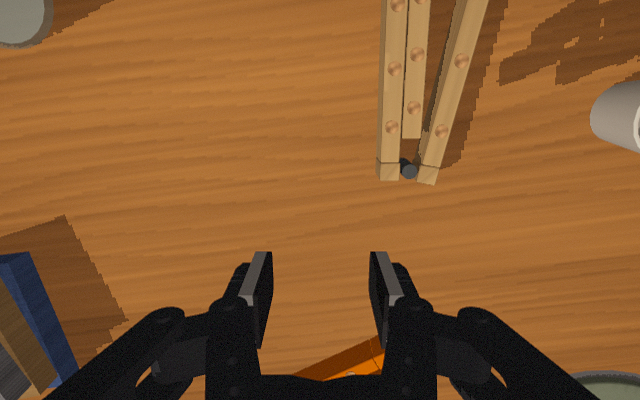

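Both hinges are nearly closed, with the first pin at ≈(410,168), the pair on the left and the base bar at right fanning by ~0.2 rad. Working out the squeeze pose.

Run:
```python
from h import *
d=np.load("w5.npz");c=(d['K'],d['R'],d['c'])
q=lambda u,v,z=.03: ray(c,(u,v),z)[0][:2]
h=lambda a:np.arctan2(a[1],a[0])
M0,M1=q(378,158),q(387,3); B0,B1=q(437,180),q(487,4)
print(M0,M1,B0,B1,"p1",q(410,167),"mid h",h(M1-M0),"base h",h(B1-B0),"block",q(377,180),q(416,182))
u=(B1-B0)/np.linalg.norm(B1-B0); n=np.array([-u[1],u[0]])
for s in(.06,.075,.09,.11):
    P=B0+u*s; m=(M1-M0)/np.linalg.norm(M1-M0); k=((P-M0)@u)/(m@u); print(s,P,"width",(M0+m*k-P)@n)
p=bot.observe(); y=p['tool_rot'][2]; X=np.array([np.cos(y),np.sin(y)]);Y=np.array([np.sin(y),-np.cos(y)])
for s in(.07,.085): 
    T=B0+u*s+n*.025; D=T-p['position'][:2]; print("target",T,"tool shift units",D@X/.03,D@Y/.03,"turn units",(y-h(u))/.08,"z",p['position'][2])
```

```text
[0.43021584 0.21842473] [0.54542295 0.20182064] [0.40425808 0.16983685] [0.53466002 0.12847138] p1 [0.41881527 0.19215473] mid h -0.14313819504430575 base h -0.3071747111448543 block [0.41120988 0.22092297] [0.40490677 0.18780436]
0.06 [0.46144958 0.15169484] width 0.06243002525661712
0.075 [0.47574745 0.14715934] width 0.0649128826068558
0.09 [0.49004533 0.14262383] width 0.06739573995709448
0.11 [0.50910916 0.1365765 ] width 0.07070621642407936
target [0.47854066 0.17250096] tool shift units 2.4733730493394064 2.8954794580764305 turn units 2.146863137368677 z 0.1785790794844537
target [0.49283854 0.16796546] tool shift units 2.9660167248221496 2.9809324217866098 turn units 2.146863137368677 z 0.1785790794844537
```

jog_arm:
  motion:
    - [1, 0.9, 0, 0, 1]
    - [1, 0.91, 0, 0, 1]
    - [1, 0.91, 0, 0, 1]
    - [0, 0, 0, 0.72, 1]
    - [0, 0, 1, 0.72, 1]
    - [0, 0, 1, 0.71, 1]
    - [0, 0, 1, 0, 1]
    - [0, 0, 1, 0, 1]
    - [0, 0, 0.8, 0, 1]
    - [0, 0, 0.5, 0, 1]
    - [0, 0, 0.3, 0, 1]
    - [0, 0, 0, 0, 1]

```text
clock: 16.55
position: [0.4957, 0.1724, 0.0086]
tool_rot: [3.141, 0.001, -0.312]
force: [0.0, -1.0, 0.7]
grip_width: 0.0856
finger_force: 0.0
```

jog_arm:
  motion:
    - [0, 0, 0, 0, 0.8]
    - [0, 0, 0, 0, 0.72]
    - [0, 0, 0, 0, 0.66]
    - [0, 0, 0, 0, 0.6]
    - [0, 0, 0, 0, 0.55]
    - [0, 0, 0, 0, 0.5]
    - [0, 0, 0, 0, 0.5]
    - [0, 0, 0, 0, 0.5]
    - [0, 0, 0, 0, 0.5]
  newtons: 30

```text
clock: 17.45
position: [0.496, 0.1726, 0.0099]
tool_rot: [-3.141, -0.001, -0.312]
force: [-2.2, -2.3, 12.9]
grip_width: 0.0493
finger_force: 28.9
```

jog_arm:
  motion:
    - [0, 0, 0, 0, 0.75]
    - [0, 0, 0, 0, 1]
    - [0, 0, 0, 0, 1]
    - [0, 0, -0.6, 0, 1]
    - [0, 0, -1, 0, 1]
    - [-1, 0, -1, 0, 1]
    - [-1, 0, -1, 0, 1]
    - [-1, 0, -1, 0, 1]
    - [-1, 0, -1, 0, 1]
    - [0, 0, -1, 0, 1]
    - [0, 0, 0, 0, 1]

```text
clock: 18.55
position: [0.383, 0.2104, 0.2086]
tool_rot: [-3.138, -0.001, -0.31]
force: [1.2, 0.5, -0.9]
grip_width: 0.0852
finger_force: 0.0
```

Run:
```python
from h import *
im,c=shot("wrist"); np.savez("w6.npz",K=c[0],R=c[1],c=c[2]); cv2.imwrite("pics/w6.png",im); print(bot.observe()['position'],bot.observe()['tool_rot'],bot.observe()['qpos'])
```

```text
[0.38276429 0.21020019 0.20723463] [-3.13910599e+00 -7.31679988e-04 -3.10099963e-01] [-1.48333245  0.50601289  1.15945025  2.13321487 -0.61212083  0.88740989
 -1.83985136]
```

View pics/w6.png

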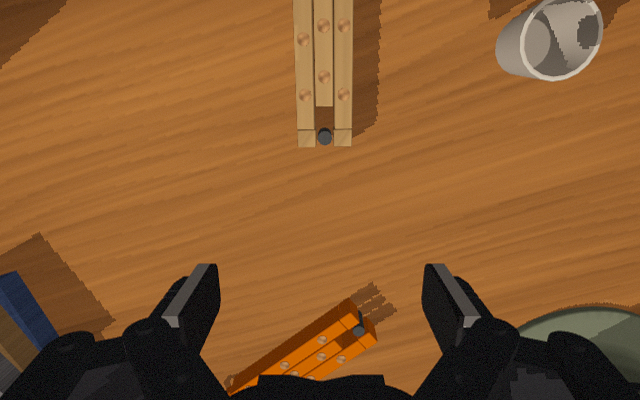

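All three bars lie snug, with the block and pin at ≈(325,137). Before grasping I'll look at the tray to find its open end.

jog_arm:
  motion:
    - [0, 0, -0.2, -0.9, 1]
    - [0, 0, -0.2, -0.9, 1]
    - [0, 0, -0.2, -0.9, 1]
    - [0, 0, -0.2, -0.9, 1]
    - [0, 0, -0.2, -0.9, 1]
    - [0, 0, -0.2, -0.9, 1]
    - [0, 0, 0, -0.9, 1]
    - [0, 0, 0, -0.95, 1]
    - [-0.23, 1, 0, 0, 1]
    - [-0.23, 1, 0, 0, 1]
    - [-0.23, 1, 0, 0, 1]
    - [-0.23, 1, 0, 0, 1]

```text
clock: 19.8
position: [0.3875, 0.0849, 0.2417]
tool_rot: [3.141, 0.001, 0.268]
force: [0.2, 1.1, 0.4]
grip_width: 0.0855
finger_force: 0.0
```

jog_arm:
  motion:
    - [-0.23, 1, 0, 0, 1]
    - [-0.23, 1, 0, 0, 1]
    - [-0.23, 1, 0, 0, 1]
    - [-0.23, 1, 0, 0, 1]
    - [-0.23, 1, 0, 0, 1]
    - [-0.23, 1, 0, 0, 1]
    - [-0.23, 1, 0, 0, 1]
    - [-0.23, 1, 0, 0, 1]
    - [-0.23, 1, 0, 0, 1]
    - [-0.23, 1, 0, 0, 1]
    - [-0.23, 1, 0, 0, 1]
    - [0, 0, 0, 0, 1]

```text
clock: 21.0
position: [0.4011, -0.2559, 0.2417]
tool_rot: [3.14, 0.001, 0.263]
force: [-0.3, 0.5, -0.2]
grip_width: 0.0856
finger_force: 0.0
```

Run:
```python
from h import *
im,c=shot("wrist"); np.savez("w7.npz",K=c[0],R=c[1],c=c[2]); cv2.imwrite("pics/w7raw.png",im)
g=(255*(im/255.)**.5).astype(np.uint8); cv2.imwrite("pics/w7.png",g); print(bot.observe()['position'],bot.observe()['tool_rot'],bot.observe()['qpos'])
print(proj(c,[[.498,-.235,.006]]))
```

```text
[ 0.40121573 -0.25398416  0.24147602] [3.14141625e+00 1.17883212e-03 2.64310043e-01] [-0.28529069  0.41306921  0.9622374   2.0010865  -0.41900017  0.9392828
 -0.4140118 ]
[[324.69254566  65.08802214]]
```

jog_arm:
  motion:
    - [-0.5, 0, -1, 0, 1]
    - [-0.5, 0, -1, 0, 1]
    - [-0.5, 0, -0.5, 0, 1]
    - [0, 0, 0, 0, 1]

```text
clock: 21.45
position: [0.3581, -0.264, 0.3182]
tool_rot: [-3.141, -0.003, 0.268]
force: [0.5, 0.0, 0.5]
grip_width: 0.0856
finger_force: 0.0
```

Run:
```python
from h import *
im,c=shot("wrist"); np.savez("w7.npz",K=c[0],R=c[1],c=c[2]); cv2.imwrite("pics/w7raw.png",im)
g=(255*(im/255.)**.5).astype(np.uint8); cv2.imwrite("pics/w7.png",g); print(bot.observe()['position'],bot.observe()['tool_rot'],bot.observe()['qpos'])
print(proj(c,[[.498,-.235,.006]]))
```

```text
[ 0.35902889 -0.26320716  0.31722612] [-3.14090546e+00 -2.10775721e-03  2.69218126e-01] [-0.4131855   0.23605013  1.10583844  1.96568258 -0.24168583  1.0801501
 -0.5047994 ]
[[327.79887092  30.24740593]]
```

View pics/w7.png

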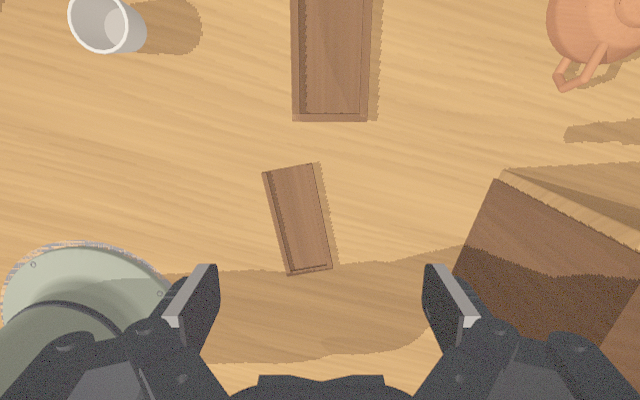

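The tray's near end (rows ≈114–121) has the cross wall, so the open end is the far one. The ring must therefore point along heading ≈0.27. Now to measure the tray edges accurately.

Run:
```python
from h import *
d=np.load("w7.npz");c=(d['K'],d['R'],d['c'])
im=cv2.imread("pics/w7raw.png"); g=cv2.cvtColor(cv2.GaussianBlur(im,(3,3),0),cv2.COLOR_BGR2GRAY).astype(int)
for v in(5,30,60,90,105): print(v,g[v,284:312].tolist(),'|',g[v,356:384].tolist())
for u in(310,330,350): print(u,g[104:128,u].tolist())
```

```text
5 [146, 145, 144, 144, 139, 117, 88, 74, 74, 75, 76, 76, 79, 71, 52, 45, 49, 53, 54, 53, 52, 54, 63, 72, 75, 77, 78, 78] | [77, 75, 73, 74, 76, 74, 68, 65, 70, 74, 75, 75, 76, 75, 76, 78, 85, 95, 101, 101, 101, 100, 99, 99, 99, 97, 106, 128]
30 [140, 140, 140, 140, 142, 132, 103, 80, 73, 73, 76, 76, 76, 71, 59, 49, 49, 50, 50, 51, 51, 55, 67, 76, 78, 79, 79, 79] | [76, 74, 75, 76, 77, 72, 67, 69, 73, 73, 74, 75, 76, 75, 77, 86, 98, 103, 103, 101, 100, 100, 99, 97, 98, 103, 117, 134]
60 [140, 140, 139, 138, 138, 137, 121, 91, 73, 72, 74, 74, 75, 76, 69, 53, 48, 51, 50, 50, 49, 54, 66, 75, 78, 79, 79, 79] | [74, 74, 76, 75, 68, 65, 69, 72, 72, 74, 76, 76, 73, 76, 89, 97, 97, 98, 97, 96, 96, 97, 103, 114, 124, 136, 143, 144]
90 [141, 144, 145, 146, 148, 150, 143, 117, 85, 73, 73, 74, 75, 77, 72, 58, 51, 52, 53, 53, 50, 53, 65, 73, 74, 74, 76, 75] | [72, 75, 74, 68, 66, 69, 72, 73, 73, 74, 76, 75, 76, 87, 95, 96, 95, 95, 96, 96, 96, 97, 105, 126, 138, 140, 140, 140]
105 [141, 142, 141, 141, 142, 143, 139, 118, 89, 74, 73, 74, 74, 75, 70, 57, 52, 53, 54, 54, 53, 50, 55, 66, 74, 74, 74, 74] | [73, 74, 72, 68, 71, 74, 74, 74, 75, 75, 74, 78, 91, 99, 99, 99, 99, 98, 99, 100, 103, 112, 122, 133, 139, 139, 138, 137]
310 [74, 74, 74, 74, 75, 74, 73, 72, 64, 58, 67, 77, 78, 77, 77, 77, 77, 91, 120, 140, 144, 146, 146, 145]
330 [74, 73, 73, 73, 74, 74, 75, 75, 70, 62, 66, 76, 77, 78, 78, 77, 76, 92, 119, 134, 135, 136, 138, 139]
350 [74, 75, 74, 73, 72, 73, 74, 75, 68, 59, 65, 74, 74, 73, 74, 73, 74, 91, 121, 139, 141, 141, 141, 138]
```

```bash
cat > tray.py <<'E'
from h import *
d=np.load("w7.npz");c=(d['K'],d['R'],d['c'])
V=np.array([5,30,60,90,105])
L=ray(c,np.c_[[289.4,289.9,290.5,291.3,291.4],V],.014)[:,:2]; R=ray(c,np.c_[[372.2,371.1,369.9,369,367.9],V],.014)[:,:2]
C=(L+R)/2; v=C[0]-C[-1]; v/=np.linalg.norm(v); w=np.array([-v[1],v[0]])
near=ray(c,(330,121.6),.014)[0,:2]; nin=ray(c,(330,113),.014)[0,:2]
ctr=C[2]+v*((near-C[2])@v+.1075)
if __name__=="__main__":
    print("widths",((L-R)@w).round(4),"heading",[np.arctan2(*(x[0]-x[-1])[::-1]).round(4) for x in(L,R,C)],"wall",(nin-near)@v,"centre",ctr)
    im,ct=shot("top"); print("top px",proj(ct,[[*ctr,.006]]))
E
python3 tray.py
python3 - <<'E'
from h import *
d=np.load("w6.npz");c=(d['K'],d['R'],d['c']); q=lambda u,v,z=.03: ray(c,(u,v),z)[0][:2]
im=cv2.imread("pics/w6.png"); g=cv2.cvtColor(im,cv2.COLOR_BGR2GRAY).astype(int)
for v in(8,40,80,120,140): print(v,g[v,288:304].tolist(),g[v,344:362].tolist())
print(g[138:154,306].tolist(),g[138:154,343].tolist())
E
```

```text
widths [0.0941 0.0941 0.0943 0.0946 0.0943] heading [np.float64(0.2622), np.float64(0.2634), np.float64(0.2628)] wall 0.010465150022967058 centre [ 0.50119678 -0.23728728]
top px [[386.72977581 183.44815742]]
8 [111, 113, 115, 114, 103, 141, 140, 141, 142, 138, 142, 145, 141, 144, 145, 143] [140, 139, 141, 140, 141, 141, 143, 148, 134, 84, 74, 76, 75, 73, 77, 80, 78, 81]
40 [122, 117, 120, 119, 118, 119, 148, 150, 152, 123, 114, 107, 104, 112, 125, 132] [139, 139, 140, 145, 141, 146, 147, 153, 130, 75, 75, 76, 79, 77, 77, 79, 74, 72]
80 [122, 121, 123, 123, 124, 121, 124, 124, 142, 146, 145, 146, 148, 149, 150, 151] [143, 144, 141, 142, 145, 149, 152, 145, 105, 83, 78, 81, 81, 80, 83, 84, 81, 84]
120 [119, 118, 113, 116, 118, 113, 116, 117, 103, 148, 152, 148, 151, 152, 152, 151] [143, 144, 145, 145, 148, 150, 158, 134, 87, 79, 80, 80, 81, 79, 79, 79, 78, 82]
140 [124, 119, 120, 120, 117, 118, 118, 115, 114, 101, 136, 141, 143, 144, 143, 142] [145, 149, 151, 152, 151, 157, 158, 125, 111, 113, 119, 118, 117, 116, 115, 116, 118, 119]
[136, 140, 139, 140, 142, 147, 144, 148, 147, 124, 113, 117, 114, 116, 120, 116] [137, 140, 143, 143, 146, 148, 151, 154, 123, 111, 112, 111, 108, 115, 113, 119]
```

Run:
```python
from h import *
from tray import ctr
d=np.load("w6.npz");c=(d['K'],d['R'],d['c']); V=np.array([8,40,80,120,140])
L=ray(c,np.c_[[292.5,293.6,295.4,296.5,297.3],V],.03)[:,:2];R=ray(c,np.c_[[352.5,352.3,351.9,351.4,351],V],.03)[:,:2]
C=(L+R)/2; v=C[0]-C[-1]; v/=np.linalg.norm(v); w=np.array([-v[1],v[0]])
near=ray(c,(325,146.8),.03)[0,:2]; B=C[2]+v*((near-C[2])@v+.091); hb=np.arctan2(v[1],v[0])
print("w",((L-R)@w).round(4),"h",hb,"B",B)
s=bot.observe(); y=s['tool_rot'][2]; D=B-s['position'][:2]
print("turn first units",(y-hb)/.08); y=hb
print("then shift",D@[np.cos(y),np.sin(y)]/.03,D@[np.sin(y),-np.cos(y)]/.03,s['position'])
```

```text
w [0.0491 0.0493 0.049  0.0493 0.049 ] h -0.29540582704401436 B [0.49431535 0.17301831]
turn first units 7.065129839589693
then shift 0.07571313323970374 -15.211609409819555 [ 0.35928652 -0.26290156  0.31666976]
```

jog_arm:
  motion:
    - [0, 0, 0, 0.89, 1]
    - [0, 0, 0, 0.88, 1]
    - [0, 0, 0, 0.88, 1]
    - [0, 0, 0, 0.88, 1]
    - [0, 0, 0, 0.88, 1]
    - [0, 0, 0, 0.88, 1]
    - [0, 0, 0, 0.88, 1]
    - [0, 0, 0, 0.88, 1]
    - [0, -0.95, 0, 0, 1]
    - [0, -0.95, 0, 0, 1]
    - [0, -0.95, 0, 0, 1]
    - [0, -0.95, 0, 0, 1]

```text
clock: 22.75
position: [0.3924, -0.153, 0.3163]
tool_rot: [3.14, 0.001, -0.295]
force: [1.3, -0.5, 0.0]
grip_width: 0.0854
finger_force: 0.0
```

jog_arm:
  motion:
    - [0, -0.95, 0, 0, 1]
    - [0, -0.95, 0, 0, 1]
    - [0, -0.95, 0, 0, 1]
    - [0, -0.95, 0, 0, 1]
    - [0, -0.95, 0, 0, 1]
    - [0, -0.95, 0, 0, 1]
    - [0, -0.95, 0, 0, 1]
    - [0, -0.95, 0, 0, 1]
    - [0, -0.95, 0.5, 0, 1]
    - [0, -0.95, 0.5, 0, 1]
    - [0, -0.95, 0.5, 0, 1]
    - [0, -0.95, 0.5, 0, 1]

```text
clock: 23.95
position: [0.4914, 0.174, 0.2548]
tool_rot: [3.14, 0.001, -0.295]
force: [0.8, 0.2, 1.2]
grip_width: 0.0857
finger_force: 0.0
```

jog_arm:
  motion:
    - [0, 0, 1, 0, 1]
    - [0, 0, 1, 0, 1]
    - [0, 0, 1, 0, 1]
    - [0, 0, 1, 0, 1]
    - [0, 0, 1, 0, 1]
    - [0, 0, 0.5, 0, 1]
    - [0, 0, 0, 0, 1]

```text
clock: 24.65
position: [0.4906, 0.1717, 0.09]
tool_rot: [3.139, 0.002, -0.296]
force: [-0.1, -0.6, 1.1]
grip_width: 0.0855
finger_force: 0.0
```

jog_arm:
  motion:
    - [0.1, -0.07, 1, 0, 1]
    - [0, 0, 1, 0, 1]
    - [0, 0, 0.55, 0, 1]
    - [0, 0, 0, 0, 1]
    - [0, 0, 0, 0, 0.7]
    - [0, 0, 0, 0, 0.6]
    - [0, 0, 0, 0, 0.5]
    - [0, 0, 0, 0, 0.5]
    - [0, 0, 0, 0, 0.5]
    - [0, 0, 0, 0, 0.5]
  newtons: 60

```text
clock: 25.65
position: [0.4958, 0.1736, 0.0172]
tool_rot: [-3.14, -0.001, -0.296]
force: [-3.4, -0.1, 17.4]
grip_width: 0.0475
finger_force: 59.5
```

jog_arm:
  motion:
    - [0, 0, -0.2, 0, 0.5]
    - [0, 0, -0.4, 0, 0.5]
    - [0, 0, -0.7, 0, 0.5]
    - [0, 0, -0.8, 0, 0.5]
    - [0, 0, -0.8, 0, 0.5]
    - [0, 0, -0.7, 0, 0.5]
    - [0, 0, -0.3, 0, 0.5]
    - [0, 0, 0, 0, 0.5]

```text
clock: 26.45
position: [0.4954, 0.1737, 0.1338]
tool_rot: [-3.14, -0.001, -0.295]
force: [0.1, -0.4, -5.5]
grip_width: 0.0475
finger_force: 64.6
```

Run:
```python
from h import *
s=bot.observe(); print(s['position'],s['tool_rot'],s['force'],s['moment'],s['grip_width'],s['finger_force'],s['qpos'])
```

```text
[0.49540218 0.17367021 0.13375798] [-3.14027949e+00 -1.13559159e-03 -2.95402900e-01] [ 0.0891488  -0.44329336 -5.50038376] [ 0.03204386 -0.03215385 -0.04090341] 0.04750587640901541 64.60585355758667 [-1.08362482  0.72484421  0.94718733  1.98292926 -0.79407086  0.8559891
 -1.5573876 ]
```

jog_arm:
  motion:
    - [0.12, 0.36, 0, 0, 0.5]
    - [0.24, 0.72, 0, 0, 0.5]
    - [0.24, 0.72, 0, 0, 0.5]
    - [0.24, 0.72, 0, 0, 0.5]
    - [0.24, 0.72, 0, 0, 0.5]
    - [0.24, 0.72, 0, 0, 0.5]
    - [0.24, 0.72, 0, 0, 0.5]
    - [0.24, 0.72, 0, 0, 0.5]
    - [0.24, 0.72, 0, 0, 0.5]
    - [0.24, 0.72, 0, 0, 0.5]
    - [0.24, 0.72, 0, 0, 0.5]
    - [0.24, 0.72, 0, 0, 0.5]

```text
clock: 27.65
position: [0.501, -0.0901, 0.1318]
tool_rot: [3.141, 0.001, -0.296]
force: [0.2, -0.1, -5.6]
grip_width: 0.0477
finger_force: 64.6
```

jog_arm:
  motion:
    - [0.24, 0.72, 0, 0, 0.5]
    - [0.24, 0.72, 0, 0, 0.5]
    - [0.24, 0.72, 0, 0, 0.5]
    - [0.24, 0.72, 0, 0, 0.5]
    - [0.24, 0.72, 0, 0, 0.5]
    - [0.24, 0.72, 0, -0.3, 0.5]
    - [0.1, 0.36, 0, -0.6, 0.5]
    - [0, 0, 0, -0.8, 0.5]
    - [0, 0, 0, -0.8, 0.5]
    - [0, 0, 0, -0.8, 0.5]
    - [0, 0, 0, -0.8, 0.5]
    - [0, 0, 0, -0.8, 0.5]

```text
clock: 28.85
position: [0.5043, -0.2368, 0.1317]
tool_rot: [-3.141, 0.002, 0.098]
force: [-0.3, -0.3, -5.7]
grip_width: 0.0473
finger_force: 64.6
```

jog_arm:
  motion:
    - [0, 0, 0, -0.8, 0.5]
    - [0, 0, 0, -0.8, 0.5]
    - [0, 0, 0, -0.48, 0.5]
    - [0, 0, 0, 0, 0.5]
    - [0, 0, 0, 0, 0.5]
    - [0, 0, 0, 0, 0.5]

```text
clock: 29.45
position: [0.5053, -0.2363, 0.1325]
tool_rot: [3.142, 0.0, 0.261]
force: [0.2, 0.2, -5.3]
grip_width: 0.0474
finger_force: 64.6
```

```bash
cat > go.py <<'E'
from h import *
from tray import ctr,v
s=bot.observe(); y=s['tool_rot'][2]; D=ctr+.003*v-s['position'][:2]
print(s['clock'],s['position'],s['tool_rot'],s['force'],s['qpos'],"units",D@[np.cos(y),np.sin(y)]/.03,D@[np.sin(y),-np.cos(y)]/.03,"turn",(y-.263)/.08)
E
python3 go.py
```

```text
29.45 [ 0.50531661 -0.23630203  0.13254287] [3.14155865e+00 2.28647467e-04 2.61425754e-01] [ 0.23697045  0.16890397 -5.28696192] [-0.15283547  0.66650402  0.71122685  1.89206845 -0.59344013  0.80579124
 -0.4298135 ] units -0.04115000539300821 -0.0039036661700320835 turn -0.0196780807317401
```

jog_arm:
  motion:
    - [-0.04, 0, 0.4, 0, 0.5]
    - [0, 0, 0.7, 0, 0.5]
    - [0, 0, 0.7, 0, 0.5]
    - [0, 0, 0.7, 0, 0.5]
    - [0, 0, 0.5, 0, 0.5]
    - [0, 0, 0.3, 0, 0.5]
    - [0, 0, 0.2, 0, 0.5]
    - [0, 0, 0, 0, 0.5]
    - [0, 0, 0, 0, 0.5]

```text
clock: 30.35
position: [0.5046, -0.2368, 0.0282]
tool_rot: [3.141, -0.001, 0.263]
force: [0.1, -0.1, -5.2]
grip_width: 0.0474
finger_force: 64.6
```

jog_arm:
  motion:
    - [0, 0, 0.06, 0, 0.5]
    - [0, 0, 0.06, 0, 0.5]
    - [0, 0, 0.03, 0, 0.5]
    - [0, 0, 0, 0, 0.5]
    - [0, 0, 0, 0, 0.5]

```text
clock: 30.85
position: [0.5045, -0.2365, 0.0234]
tool_rot: [3.141, -0.0, 0.263]
force: [0.2, 0.8, -2.6]
grip_width: 0.0477
finger_force: 65.0
```

jog_arm:
  motion:
    - [0, 0, 0.03, 0, 0.5]
    - [0, 0, 0, 0, 0.5]
    - [0, 0, 0, 0, 0.5]

```text
clock: 31.15
position: [0.5045, -0.2365, 0.0233]
tool_rot: [-3.141, -0.001, 0.262]
force: [-4.3, 4.6, 19.5]
grip_width: 0.0475
finger_force: 67.4
```

Seated. I'll ease the force, then let go gently.

jog_arm:
  motion:
    - [0, 0, -0.02, 0, 0.5]
    - [0, 0, 0, 0, 0.52]
    - [0, 0, 0, 0, 0.56]
    - [0, 0, 0, 0, 0.6]
    - [0, 0, 0, 0, 0.65]
    - [0, 0, 0, 0, 0.75]
    - [0, 0, 0, 0, 0.85]
    - [0, 0, 0, 0, 0.85]
    - [0, 0, -0.3, 0, 0.85]
    - [0, 0, -0.7, 0, 0.85]
    - [0, 0, -1, 0, 0.85]
    - [0, 0, -1, 0, 0.85]
  newtons: 20

```text
clock: 32.35
position: [0.504, -0.2366, 0.1144]
tool_rot: [3.142, 0.0, 0.262]
force: [0.7, 0.5, 0.4]
grip_width: 0.0725
finger_force: 0.0
```

jog_arm:
  motion:
    - [-1, 0, -1, 0, 1]
    - [-1, 0, -1, 0, 1]
    - [-1, 0, -1, 0, 1]
    - [-1, 0, -1, 0, 1]
    - [-0.8, 0, -1, 0, 1]
    - [0, 0, 0, 0, 1]
    - [0, 0, 0, 0, 1]

```text
clock: 33.05
position: [0.3655, -0.2737, 0.2636]
tool_rot: [3.141, -0.002, 0.263]
force: [0.1, 1.0, 0.2]
grip_width: 0.0856
finger_force: 0.0
```

Run:
```python
from h import *
from tray import ctr
im,c=shot("wrist"); np.savez("w8.npz",K=c[0],R=c[1],c=c[2]); cv2.imwrite("pics/w8.png",im); print(bot.observe()['position'],bot.observe()['force'])
h=cv2.cvtColor(im,cv2.COLOR_BGR2HSV); m=((h[...,2]>120)&(h[...,0]<30)).astype(np.uint8)
p=proj(c,[[*ctr,.036]]); print(p)
u=int(p[0,0]); g=cv2.cvtColor(cv2.GaussianBlur(im,(3,3),0),cv2.COLOR_BGR2GRAY).astype(int)
for v in range(10,180,15): print(v,u-64,g[v,u-64:u+64:2].tolist())
for du in(-18,18): print(g[60:190:2,u+du].tolist())
```

```text
[ 0.36562526 -0.27348655  0.26296084] [-0.36187368 -1.14581752 -0.24879939]
[[319.94073693  18.87480938]]
10 255 [141, 140, 139, 140, 138, 136, 137, 137, 140, 107, 70, 74, 73, 74, 47, 46, 48, 49, 46, 65, 149, 171, 164, 158, 160, 162, 164, 161, 97, 141, 169, 156, 143, 164, 159, 161, 169, 112, 142, 165, 152, 142, 167, 166, 160, 163, 93, 48, 48, 49, 48, 41, 48, 49, 49, 49, 85, 97, 97, 95, 94, 92, 91, 102]
25 255 [137, 136, 136, 136, 136, 136, 136, 136, 137, 126, 71, 71, 71, 75, 53, 46, 48, 52, 51, 68, 151, 173, 168, 166, 167, 165, 164, 164, 105, 141, 169, 167, 168, 169, 170, 172, 170, 121, 151, 167, 167, 166, 161, 161, 164, 164, 82, 49, 49, 48, 48, 41, 47, 48, 48, 55, 92, 96, 95, 95, 94, 95, 101, 130]
40 255 [138, 138, 138, 137, 137, 138, 135, 135, 136, 132, 80, 72, 73, 73, 61, 45, 49, 48, 53, 70, 119, 166, 166, 167, 168, 167, 167, 168, 114, 127, 170, 169, 168, 169, 171, 172, 171, 127, 160, 168, 169, 166, 161, 162, 166, 158, 68, 50, 49, 51, 41, 45, 48, 49, 50, 65, 103, 103, 103, 103, 104, 102, 102, 123]
55 255 [136, 136, 133, 133, 130, 129, 129, 130, 130, 135, 94, 70, 71, 74, 68, 46, 48
[... 2606 characters left out ...]
, 131, 132, 132, 132, 132, 131, 132, 131, 132, 132, 133, 133, 132, 132]
[169, 162, 169, 156, 131, 131, 155, 171, 172, 172, 173, 173, 174, 174, 174, 174, 173, 175, 175, 144, 155, 162, 162, 163, 164, 165, 163, 131, 75, 71, 55, 67, 75, 76, 75, 95, 135, 141, 143, 139, 135, 133, 135, 135, 134, 135, 137, 138, 137, 134, 129, 131, 136, 138, 136, 138, 139, 137, 94, 60, 60, 64, 68, 71, 76]
[165, 162, 168, 156, 145, 154, 160, 166, 167, 167, 167, 167, 167, 166, 167, 167, 167, 167, 168, 136, 156, 164, 164, 162, 161, 165, 171, 142, 79, 75, 61, 63, 72, 71, 71, 92, 135, 136, 130, 132, 136, 138, 143, 141, 131, 129, 135, 137, 139, 137, 138, 135, 131, 130, 130, 130, 134, 139, 140, 138, 139, 139, 137, 137, 137]
```

Run:
```python
from h import *
from tray import ctr,v,w
d=np.load("w8.npz");c=(d['K'],d['R'],d['c'])
im=cv2.imread("pics/w8.png"); g=cv2.GaussianBlur(cv2.cvtColor(im,cv2.COLOR_BGR2GRAY),(3,3),0).astype(float)
L=[];R=[];V=list(range(4,108,3))
for r in V:
    gr=np.diff(g[r]); L.append(290+gr[290:302].argmax()+.5); R.append(338+gr[338:352].argmin()+.5)
L=ray(c,np.c_[L,V],.036)[:,:2];R=ray(c,np.c_[R,V],.036)[:,:2]
f=lambda P:np.polyfit((P-ctr)@v,(P-ctr)@w,1)
print("L",f(L),"R",f(R)); e=ray(c,(320,114.5),.036)[0,:2]; print("near end",(e-ctr)@v, "tray near",(ray(c,(320,130.5),.014)[0,:2]-ctr)@v)
for u,n in((275,'l'),(364.8,'r')): print(n,(ray(c,(u,70),.014)[0,:2]-ctr)@w)
im,ct=shot("top"); h=cv2.cvtColor(im,cv2.COLOR_BGR2HSV); cv2.imwrite("pics/top9.png",im)
a=cv2.imread("pics/top0.png"); D=cv2.absdiff(im,a).max(2)
for n,(u,w_) in dict(tin=(271,108),bowl=(312,104),cupf=(326,143),cupn=(323,197),tong=(370,112),pot=(465,160),pit=(186,150)).items(): print(n,np.median(D[w_-12:w_+13,u-12:u+13]),(D[w_-12:w_+13,u-12:u+13]>40).mean())
```

```text
L [1.67068401e-05 2.42083757e-02] R [-0.00081767 -0.025325  ]
near end -0.08878627287067267 tray near -0.10766229941793917
l 0.04735937876105145
r -0.04701856794957614
tin 4.0 0.0
bowl 3.0 0.0
cupf 4.0 0.0
cupn 45.0 0.5376
tong 3.0 0.0
pot 3.0 0.0
pit 4.0 0.0
```

The bundle is in the tray, centred to within about 0.6 mm across and 2 mm along, and straight. The tea things match the first picture. The near cup's pixels changed, which I put down to the arm's shadow having moved off it; nothing came near the cup. Handing in.

```bash
python3 -c "
from workcell import bot
print(bot.job_done())"
```

```text
the job is handed in; nothing more can be done
None
```

I folded the trivet in the order asked, tail bar first and then the pair, letting go each time, and set it flat in the middle of the largest tray with its ring towards the open end; I then let go and handed the job in at about 33 s, but the hand-in returned no verdict.

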